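# Flux a gate-pivot pin and hold it in the vee fence for brazing

## Robot

A 7-joint arm with a two-finger parallel gripper is mounted at the origin on the work surface. World frame = base frame: x ahead of the robot, y to its left, z up, the work surface at z = 0. Lengths are in m, angles in rad, forces in N, time in s.
With the tool pointing down it reaches from about 0.4 to 0.85 m from the base axis. Payload 10.4 kg.
Tool frame: the origin (TCP) lies midway between the tips of the shut fingers; the grasp point (between the pads) lies 19 mm behind it (bot.grip_depth is the distance from the TCP to the grasp point, in m); z points along the fingers, y is the direction in which the jaws open and shut (so a half turn about z gives the same grasp; the last joint's range is limited). The gripper opens to 87 mm and grips with 3 to 60 N. Pads are 19 mm wide; open, the fingers measure 117 mm over their backs; the gripper's body (75 mm by 190 mm) begins 51 mm behind the grasp point.
Start: joints at [-1.184, 0.332, -0.065, 1.46, 0.022, 1.35, -0.088], TCP at [0.249, 0.573, 0.223] pointing down, gripper open.
Joint ranges: [-2.6, 2.6], [-0.5, 2.12], [-1.47, 1.34], [0.16, 2.42], [-1.27, 4.41], [0.06, 2.06], [-2.6, 2.6]. Speed limits (rad/s): [2.22, 2.22, 2.79, 2.79, 3.14, 3.14, 3.14].

## Interface

Orientations are given as a rotation vector (axis times angle).
In Python, from plant import sensors, optics, order, bot gives the robot as it stands. The module is installed in compiled form; this text tells all that it offers.
- The arm moves only by the tool send_rows, never from a script. Its argument "moves" is a list of rows, each a list of 4 numbers: the shift along the tool's x, y, z in m, then the turn about the tool's z in rad. In form: [[tx, ty, tz, spin], ...]. A call has 1 to 20 rows; each row shifts and turns the commanded pose from where the row before left it, along the tool's axes as they then stand; what a row does not reach is not made up. A row lasts 1/8 s, in which the tool goes at most 62.5 mm and 10.7 degrees, less where a joint would pass 70% of its speed; a pose out of reach is approached as far as the arm can. A call with a gripper value outside its range is refused whole. "fingers" is the finger opening in m, from 0 to 0.087, set as the call begins (left out, the last holds). The fingers move at their own pace and stop on an object; "force" is the grip in N (left out, the last holds). Time passes only in rows, so rows that do not move let the fingers close. It gives the time, the measured TCP pose, the force and the opening at its end, in the units of the state.
- sensors.observe(): the state, without advancing time (a new reading comes with each control period).
- optics.capture(name): name is "scene" or "top"; returns the picture (480x640x3 uint8, red, green, blue); there is no depth.
- optics.get_calibration(name): a dict with "vfov" (degrees; the focal length in pixels is half the picture's height over the tangent of half this angle, whatever the lens; pixels are square), "cx", "cy" (the principal point, pixels), "k1" (the pictures are not rectified: a ray, as slopes to the right and down, at radius r is drawn at 1 + k1 r^2 times it, then the intrinsics apply), "R" (3x3) and "t" (3): a world point X has camera coordinates R X + t. Camera axes: x right, y down, z forward; pixel columns grow to the right and rows downward; lengths in m; the calibration is good to about 2 mm. A picture is of the moment at which its call begins. get_calibration takes no time and is no camera call.
- order.job_done(): hands the job in, once; it reports no verdict.
Trained networks look in the newest picture that a camera, given by its name, has taken for a name from the list of things; names that differ only in an ending like _2 or _b are one class to them, and where a whole thing is asked for, a point or a joint stands for the part that bears it (a point fixed in the world has none). Each returns a list of dicts, best first, with "conf" (0 to 1); they miss things now and then, are a little off and sometimes report something else, mostly with a low value. They report only what shows in the picture. A call takes as long as a camera call. They do not tell look-alikes from the thing itself.
- optics.look_for(name, camera): "location" ([x, y, z] in m, in world coordinates, good to about 4 mm: the middle of the surface that is visible of it).
- optics.outline_of(name, camera): "mask" (480x640 bool, what is visible of it).
- optics.pinpoint(name, camera): "location" ([x, y, z] in m, in world coordinates, good to about 4 mm: a listed point, or the origin of a listed thing).
The state is a dict: "t": time; "joint_pos": joint angles; "dq": joint speeds; "effort": joint torques, N m; "ee_pos": TCP position; "tcp_rot": TCP orientation; "force": force on the tool from outside, world axes, zero at the start; "torque": the same for the moment, N m; "finger_gap": finger opening in m.
Only numpy, scipy, OpenCV 4.12 (cv2) and the standard library are available. Lean on these libraries where they do the work, as an engineer would, in place of code of your own. Each camera call takes 0.05 s, during which the arm holds its last target.

## Task

I am about to braze the gate's bottom pivot: take the thick round pin out of the wooden block, dip its lower end into the flux in the open tin, then stand it upright on the base plate in the corner of the angle-iron fence. Bring it up to the fence gently and press it into the corner with a steady push of about 10 newtons. Finish while still gripping and pressing it like that, so that I can braze it; leave the tin and the two other bars standing where they are.

Things in the scene. Friction and masses are not known exactly. Their poses are not given: they have to be found in the camera images.
- pin_mid (a point): centre (half-way up) of the pin: a plain steel round bar, 20 mm diameter, 150 mm long, about 0.37 kg, standing upright and loose in one of the three holes of the wooden block; its foot is 75 mm below this point, its top 75 mm above. Its z axis runs up the bar. Grip it in its upper part (110 to 135 mm above the foot), so that the fingers stay above the fence
- pin_foot (a point): centre of the pin's flat lower end, the end that is fluxed and brazed
- rack: wooden bench block, 75 x 235 x 50 mm high, fixed; origin at the centre of its underside, y along its length. Three 25 mm square holes in a row at y = -75, 0 and +75 mm, 40 mm deep (floor 10 mm above the table), one bar standing in each, in any order
- square_bar: another bar in the block, not needed: square, 18 x 18 x 120 mm, origin at the centre of its foot
- thin_bar: another bar in the block, not needed: round, 12 mm diameter, 145 mm long, origin at the centre of its foot
- tin: open round flux tin of bare metal, standing loose on the table, 82 mm outer diameter, 2 mm wall, 50 mm high, 0.3 kg; origin at the centre of its underside. Its floor is 3 mm and the flux surface 25 mm above the underside (the flux offers no resistance)
- tin_mouth (a point): centre of the tin's mouth, level with its rim, 50 mm above the table
- plate: steel base plate 120 x 120 x 8 mm lying on a 32 mm firebrick, fixed; its top is 40 mm above the table. Origin on the table under the plate's centre; x points into the corner of the fence (the direction to push), y along the fence's width
- seat (a point): point on the top face of the plate where the centre of the pin's foot belongs: there the pin touches both legs of the fence. Axes as plate
- fence: vee fence: a piece of 40 x 40 x 5 mm angle iron standing on end on the plate, 80 mm high (its top is 120 mm above the table), rigid, open towards -x of the plate, each leg 45 degrees off x, inner corner 14 mm beyond the seat; its foot is held by two small C-clamps behind it (up to 35 mm each side, up to 95 mm beyond the seat, below the fence's top). Origin and axes as plate
Not all that is in view belongs to the job. What is shaped like the tin but turquoise is not meant.

How it is judged:
By the outcome, as a careful person would: the job done as asked, in the order asked, and still so for the second after the job is handed in, while the arm keeps its last pose, push and grip.
It also fails if it takes over 72 s, if anything falls off the work surface, if the arm or the gripper's body presses on something with over 40 N, if the wrist force passes 120 N, or if a joint passes its speed limit or range.

## Working session

There is one attempt and no reset: what is moved stays moved. The work goes in short steps, Python scripts to look and compute and a tool call to move; the robot and the scene stay as the last step left them, time stands still between calls to the robot, and variables do not carry over. Pictures are saved under pics/ and viewed, and the job is handed in when it is done.

Besides the shell and the picture viewer there is one more tool, called after "Request:" by a JSON object that holds its "fn" and its "kwargs", one argument or row to a line. send_rows: Moves the arm, as the interface text tells. Its arguments: {"type":"object","properties":{"moves":{"type":"array"},"fingers":{"type":"number"},"force":{"type":"number"}},"required":["moves"]}

```bash
mkdir -p pics; python3 - <<'E'
from plant import sensors, optics, order, bot
import cv2,numpy as np
s=sensors.observe()
for k,v in s.items(): print(k,np.round(v,4))
print(bot.grip_depth)
for c in ("scene","top"):
    im=optics.capture(c); cv2.imwrite(f"pics/{c}0.png",im[:,:,::-1])
    print(c,optics.get_calibration(c))
    for n in ["pin_mid","pin_foot","rack","square_bar","thin_bar","tin","tin_mouth","plate","seat","fence"]:
        print(n,[(np.round(d["location"],4).tolist(),round(d["conf"],2)) for d in optics.pinpoint(n,c)])
print(sensors.observe()["t"])
E
```

```text
t 0.0
joint_pos [-1.1836  0.3329 -0.0647  1.4609  0.0216  1.3499 -0.0885]
dq [ 0.001   0.0013  0.0002  0.0004 -0.0001  0.0006  0.0016]
effort [ 7.00000e-04 -6.23271e+01  2.51000e-02 -3.89881e+01 -6.12000e-02
  4.00000e-02  2.00000e-04]
ee_pos [0.2489 0.5729 0.2217]
tcp_rot [-6.3920e-01 -3.0757e+00  2.2000e-03]
force [0.0763 0.315  0.3124]
torque [-0.0229 -0.005   0.0047]
finger_gap 0.0866
0.0187
scene {'vfov': 48.039405938357966, 'cx': 319.3414547083591, 'cy': 240.65946436494335, 'k1': -0.1432548224838026, 'R': array([[ 0.31698321,  0.94839053, -0.00877801],
       [ 0.72208632, -0.24732485, -0.64608185],
       [-0.61490893,  0.19845862, -0.76321765]]), 't': array([-0.1417897 , -0.30894227,  1.46323769])}
pin_mid [([0.5411, -0.3642, 0.0896], 0.86)]
pin_foot [([0.5415, -0.3663, 0.0097], 0.89)]
rack [([0.5349, -0.2922, 0.0004], 0.78)]
square_bar [([0.5138, -0.2242, 0.0112], 0.9)]
thin_bar [([0.5309, -0.2908, 0.0111], 0.74), ([0.5361, 0.2895, 0.0016], 0.73)]
tin [([0.5406, -0.0383, -0.0014], 0.7), ([0.33, -0.3909, 0.0021], 0.66), ([0.6592, -0.1654, 0.0009], 0.63), ([0.5529, 0.0945, 0.0
[... 811 characters left out ...]
3], 0.19)]
rack [([0.5314, -0.2915, -0.0017], 0.94)]
square_bar [([0.5169, -0.2155, 0.0111], 0.67)]
thin_bar [([0.5337, -0.2904, 0.0065], 0.58)]
tin [([0.5389, -0.0405, 0.0001], 0.92), ([0.6661, -0.1651, -0.0034], 0.66), ([0.3344, -0.3893, 0.0056], 0.61), ([0.5605, 0.0908, 0.0039], 0.57), ([0.546, -0.371, 0.0076], 0.46)]
tin_mouth [([0.5356, -0.0451, 0.053], 0.94), ([0.5575, 0.0916, 0.0476], 0.65), ([0.6587, -0.1585, 0.0474], 0.57), ([0.326, -0.385, 0.0497], 0.57), ([0.5311, -0.2897, -0.0019], 0.41)]
plate [([0.5389, 0.2886, -0.0016], 0.91), ([0.5356, 0.2884, 0.0043], 0.64)]
seat [([0.5386, 0.2845, 0.0383], 0.9)]
fence [([0.534, 0.2881, 0.0006], 0.79), ([0.5384, -0.0399, -0.0009], 0.18)]
1.1
```

View pics/scene0.png

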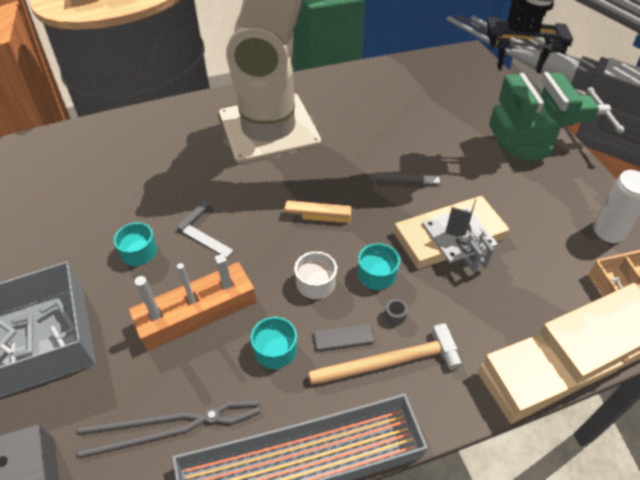

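View pics/top0.png

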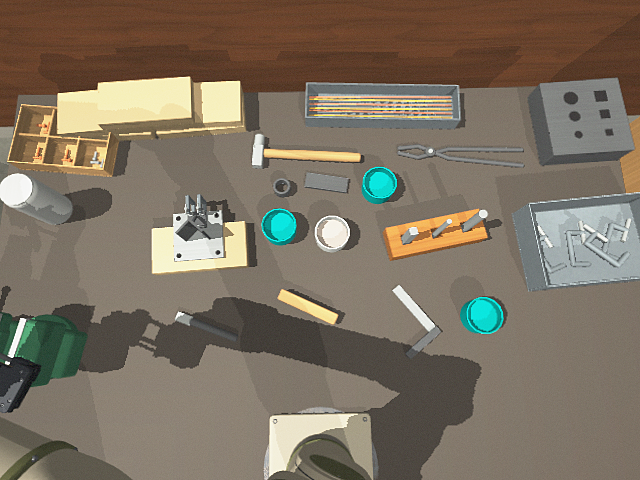

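Candidates in the scene picture:
- **Bars:** thick round bar (148,298), thin round bar (186,283), square bar (225,270).
- **Tins:** bare metal tin (316,275), turquoise tins (135,244), (378,266) and (274,342), small dark ring (397,310).

By the description I choose the bar at (148,298) and the tin at (316,275). Close crops to check both, plus the fence.

```bash
cat > h.py <<'E'
import numpy as np, cv2
from plant import sensors, optics, order, bot
def K(c):
    f=240/np.tan(np.radians(c["vfov"])/2); return f
def proj(X,name):
    c=optics.get_calibration(name);f=K(c)
    p=np.atleast_2d(X)@np.array(c["R"]).T+c["t"]; s=p[:,:2]/p[:,2:]
    r2=(s**2).sum(1,keepdims=True); s=s*(1+c["k1"]*r2)
    return s*f+[c["cx"],c["cy"]]
def unproj(uv,z,name):
    c=optics.get_calibration(name);f=K(c)
    d=(np.atleast_2d(uv)-[c["cx"],c["cy"]])/f; s=d.copy()
    for _ in range(20): s=d/(1+c["k1"]*(s**2).sum(1,keepdims=True))
    R=np.array(c["R"]); o=-R.T@c["t"]; ray=np.c_[s,np.ones(len(s))]@R
    return o+ray*((z-o[2])/ray[:,2])[:,None]
def crop(im,x,y,w,h,k,fn):
    cv2.imwrite(fn,cv2.resize(im[y:y+h,x:x+w,::-1],None,fx=k,fy=k,interpolation=cv2.INTER_CUBIC))
E
python3 - <<'E'
from h import *
s=cv2.imread("pics/scene0.png")[:,:,::-1]; t=cv2.imread("pics/top0.png")[:,:,::-1]
a=lambda im,x,y:cv2.resize(im[y:y+100,x:x+133],(399,300),interpolation=cv2.INTER_CUBIC)
o=np.vstack([np.hstack([a(s,120,245),a(s,400,185)]),np.hstack([a(t,375,185),a(t,145,180)])])
cv2.imwrite("pics/crop0.png",o[:,:,::-1])
E
```

```text
(no output)
```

View pics/crop0.png

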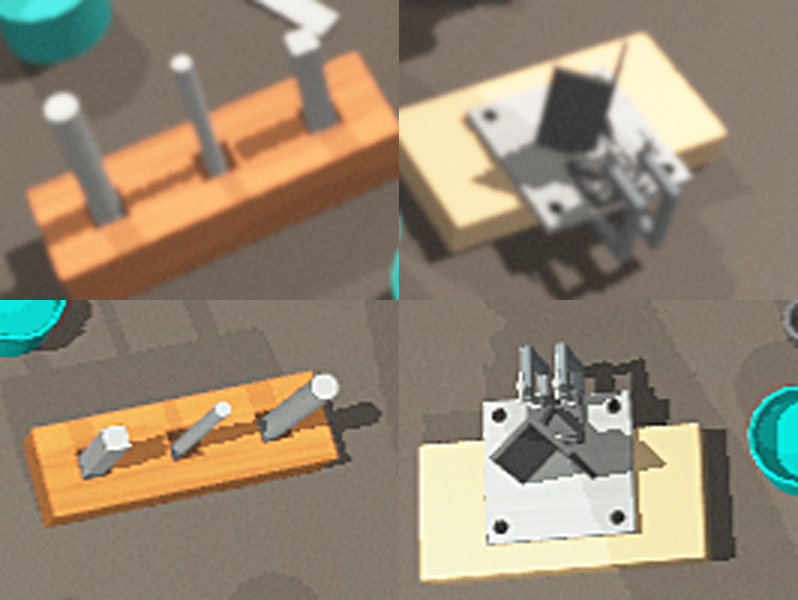

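The crops confirm the choice. The thick round bar is at top pixel (483,214), on the right end of the block. The fence stands on the steel plate and opens towards the robot. Next I overlay projected models to refine the poses.

```bash
cat >> h.py <<'E'
def circ(c,r,z,n=60):
    a=np.linspace(0,2*np.pi,n); return np.c_[c[0]+r*np.cos(a),c[1]+r*np.sin(a),np.full(n,z)]
def fpts(seat,yaw):
    c,s=np.cos(yaw),np.sin(yaw); R=np.array([[c,-s],[s,c]])
    L=40/np.sqrt(2)/1000; t=5/1000*np.sqrt(2)
    # inner V: inner corner at x=.014; outer corner at .014+t ; legs 40 outer
    o=np.array([[.014,0],[.014-(L-t/2),(L-t/2)],[.014-(L-t/2)+t/2,L],[.014+t,0],[.014-(L-t/2)+t/2,-L],[.014-(L-t/2),-(L-t/2)],[.014,0]])
    return o@R.T+seat
def overlay(im,polys,name,x,y,w,h,k):
    o=cv2.resize(im[y:y+h,x:x+w],None,fx=k,fy=k,interpolation=cv2.INTER_CUBIC).copy()
    for P,col in polys:
        uv=((proj(P,name)-[x,y]+.5)*k-.5)*16
        cv2.polylines(o,[np.int32(np.round(uv))],False,col,1,cv2.LINE_AA,4)
    return o
E
python3 - <<'E'
from h import *
T=cv2.imread("pics/top0.png")[:,:,::-1];S=cv2.imread("pics/scene0.png")[:,:,::-1]
c=np.array([[174.7,261],[224.3,256.7],[222,210],[173,214.3]])
P=unproj(c,.04,"top"); print(P.round(4)); 
m=P.mean(0);print("plate centre",m); 
ax=(P[2]+P[3]-P[0]-P[1]);ay=P[0]+P[3]-P[1]-P[2];print(np.degrees(np.arctan2(ax[1],ax[0])),np.degrees(np.arctan2(-ay[0],ay[1])),np.linalg.norm(ax)/2,np.linalg.norm(ay)/2)
print("pin top",unproj([[482.8,213.7]],.16,"top"))
yaw=np.arctan2(ax[1],ax[0])
# masks
for n in ("top","scene"):
    optics.capture(n)
    for th in ("pin_mid","tin","fence","plate"):
        r=optics.outline_of(th,n)
        for d in r[:4]:
            ys,xs=np.nonzero(d["mask"]); print(n,th,round(d["conf"],2),xs.min(),xs.max(),ys.min(),ys.max(),xs.mean().round(1),ys.mean().round(1))
    print(n,"seat",[(np.round(d["location"],4).tolist(),round(d["conf"],2)) for th in("seat","pin_mid","tin_mouth") for d in optics.pinpoint(th,n)])
E
```

```text
[[0.4733 0.3423 0.04  ]
 [0.4813 0.2232 0.04  ]
 [0.5995 0.2317 0.04  ]
 [0.5908 0.3522 0.04  ]]
plate centre [0.5362404  0.28734276 0.04      ]
4.494046150032652 3.962488901902875 0.11821292465082715 0.12008235749794588
pin top [[ 0.5415945  -0.36476724  0.16      ]]
top pin_mid 0.71 462 486 211 231 473.7 220.4
top tin 0.98 261 295 207 245 278.7 226.3
top tin 0.74 460 503 297 333 481.5 315.5
top tin 0.69 361 396 167 203 378.3 184.8
top tin 0.55 315 348 215 253 330.9 233.6
top fence 0.73 176 207 195 240 193.3 217.9
top plate 0.96 152 248 195 274 199.0 241.8
top seat [([0.5407, 0.2873, 0.0368], 0.66), ([0.5436, -0.3629, 0.0856], 0.7), ([0.5377, -0.0425, 0.0536], 0.98), ([0.6586, -0.1597, 0.0463], 0.8), ([0.5578, 0.0882, 0.0489], 0.64), ([0.3269, -0.3844, 0.0499], 0.62)]
scene pin_mid 0.66 136 159 278 319 147.5 297.5
scene tin 0.95 358 399 243 289 378.1 266.1
scene tin 0.89 296 336 252 298 315.7 274.4
scene tin 0.74 114 156 222 266 135.2 243.4
scene tin 0.59 250 296 317 369 274.0 342.6
scene fence 0.92 445 493 207 270 468.6 238.0
scene fence 0.5 294 336 252 298 315.3 274.5
scene plate 0.74 178 194 265 303 185.9 284.3
scene plate 0.63 395 507 198 271 452.1 234.1
scene seat [([0.536, 0.296, 0.0396], 0.87), ([0.5426, -0.362, 0.0889], 0.65), ([0.3311, -0.3879, 0.0461], 0.82), ([0.6604, -0.1597, 0.0505], 0.68)]
```

```bash
cat > ov.py <<'E'
from h import *
import sys
def run(seat,yaw,pin,tin,fn,ft="pics/top0.png",fs="pics/scene0.png"):
    T=cv2.imread(ft);S=cv2.imread(fs)
    F=fpts(seat,yaw)
    c,s=np.cos(yaw),np.sin(yaw);R=np.array([[c,-s],[s,c]])
    sq=.06*np.array([[-1,-1],[1,-1],[1,1],[-1,1],[-1,-1]])@R.T+pc
    z=lambda p,h:np.c_[p,np.full(len(p),h)]
    polys=[(z(F,.12),(0,0,255)),(z(F[1:6],.04),(255,0,255)),(z(sq,.04),(0,200,0)),(circ(pin,.01,.16),(0,0,255)),(circ(pin,.01,.05),(255,0,0)),(circ(tin,.041,.05),(0,0,255)),(circ(tin,.041,.0),(255,0,0))]
    ts=[overlay(T,polys,"top",165,185,66,80,6),overlay(T,polys,"top",450,200,40,40,6),overlay(T,polys,"top",305,205,50,55,4)]
    ss=[overlay(S,polys,"scene",420,190,80,85,5),overlay(S,polys,"scene",125,265,45,65,5),overlay(S,polys,"scene",288,245,55,60,4)]
    W=np.zeros((600,800,3),np.uint8)
    W[:480,:396]=ts[0]; W[:425,400:800]=ss[0]
    cv2.imwrite(fn+"a.png",W)
    W=np.zeros((600,800,3),np.uint8)
    for i,(im,x,y) in enumerate([(ts[1],0,0),(ts[2],0,300),(ss[1],300,0),(ss[2],300,340)]):
        W[y:y+im.shape[0],x:x+im.shape[1]]=im
    cv2.imwrite(fn+"b.png",W)
pc=np.array([.5365,.2873])
E
python3 - <<'E'
import ov,numpy as np
ov.run(np.array([.5385,.2875]),np.radians(4.2),(.542,-.3645),(.5375,-.0415),"pics/ov1")
E
```

```text
(no output)
```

View pics/ov1a.png

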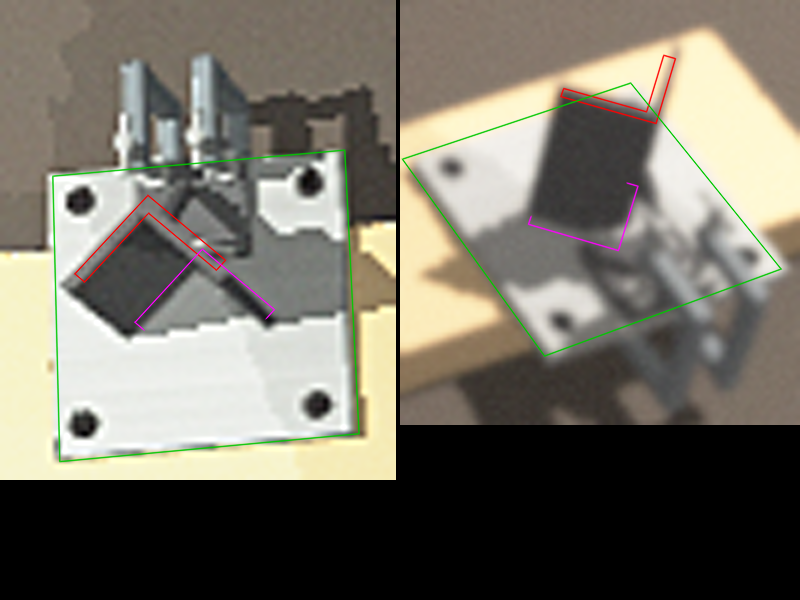

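View pics/ov1b.png

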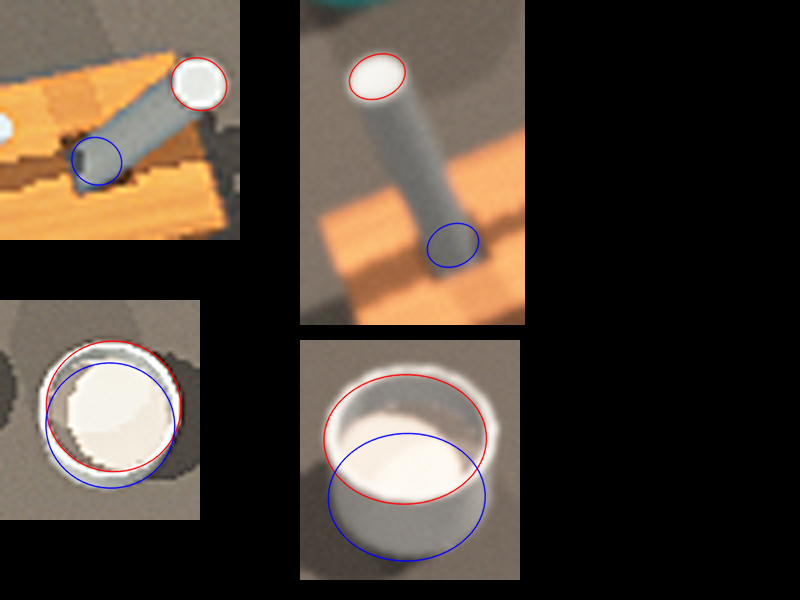

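```bash
python3 - <<'E'
from h import *
import ov
from scipy.optimize import least_squares
k6=lambda u,v:((u+.5)/6-.5+165,(v+.5)/6-.5+185)
k5=lambda u,v:((u-400+.5)/5-.5+420,(v+.5)/5-.5+190)
obs=[("top",0,.12,k6(148,218)),("top",1,.12,k6(62,285)),("top",0,.04,k6(205,258)),("top",1,.04,k6(130,335)),
("scene",3,.12,k5(656,122)),("scene",4,.12,k5(560,88)),("scene",4,.04,k5(530,224)),("scene",2,.12,k5(679,48))]
def f(p):
    F=fpts(p[:2],p[2]); return np.concatenate([proj([*F[i],z],n)[0]-uv for n,i,z,uv in obs])
for sel in (slice(0,16),slice(0,8),slice(8,16)):
    r=least_squares(lambda p:f(p)[sel],[.537,.288,.07]); print(r.x,np.degrees(r.x[2]),r.fun.round(1))
r=least_squares(f,[.537,.288,.07],loss="soft_l1")
ov.run(r.x[:2],r.x[2],(.542,-.3645),(.5395,-.0415),"pics/ov2")
E
```

```text
[0.53681136 0.29003607 0.030355  ] 1.739213259238297 [-0.9 -0.2  2.3 -0.3 -1.2  1.9  1.  -0.6  0.2 -0.5  0.6  0.3  0.1 -1.3
  0.3  1.5]
[ 0.53644917  0.29089987 -0.03616702] -2.0722175087975145 [-0.9 -0.   1.6 -0.8 -1.2  2.   0.4 -1.1]
[0.53629579 0.28939333 0.07485732] 4.289008265604822 [ 0.2 -0.8  0.4  0.7 -0.1 -1.  -0.6  1.1]
```

View pics/ov2a.png

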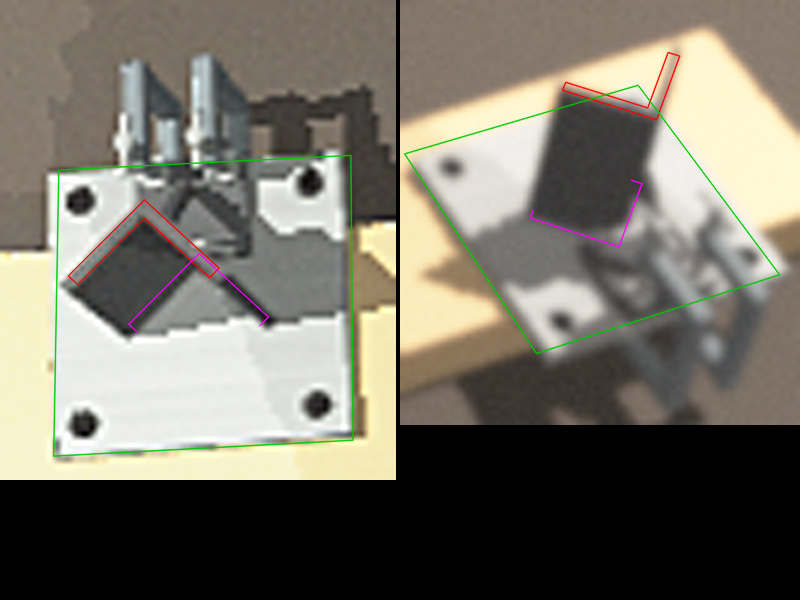

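View pics/ov2b.png

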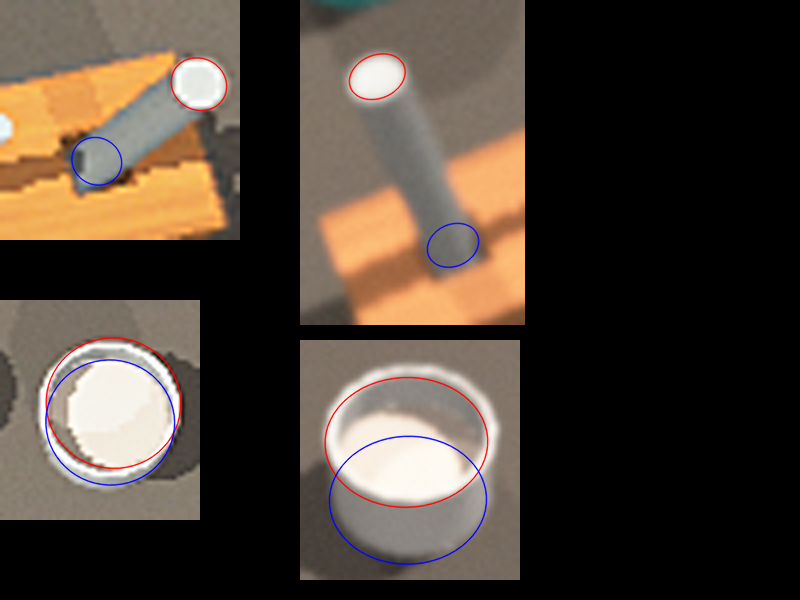

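Both overlays agree to about 2 mm. Working values: pin (0.542, -0.3645), tin (0.5365, -0.040), seat (0.5365, 0.289), plate yaw 4.2°. I will set the jaw axis along plate x, so no turning is needed later.

Request:
{"fn": "send_rows", "kwargs": {
  "moves": [
    [0, 0, -0.005, 0.18],
    [0, 0, -0.005, 0.18],
    [0, 0, -0.005, 0.18],
    [0, 0, -0.005, 0.18],
    [0, 0, -0.005, 0.18],
    [0, 0, -0.005, 0.187],
    [-0.0426, 0.0283, 0, 0],
    [-0.0426, 0.0283, 0, 0],
    [-0.0426, 0.0283, 0, 0],
    [-0.0426, 0.0283, 0, 0],
    [-0.0426, 0.0283, 0, 0],
    [-0.0426, 0.0283, 0, 0],
    [-0.0426, 0.0283, 0, 0],
    [-0.0426, 0.0283, 0, 0]
  ],
  "fingers": 0.06,
  "force": 60
}}

```text
t: 3.65
ee_pos: [0.5008, 0.2488, 0.2528]
tcp_rot: [-2.137, -2.302, -0.001]
force: [0.2, 1.5, 0.0]
finger_gap: 0.0601
```

Request:
{"fn": "send_rows", "kwargs": {
  "moves": [
    [-0.051, 0, 0, 0],
    [-0.051, 0, 0, 0],
    [-0.051, 0, 0, 0],
    [-0.051, 0, 0, 0],
    [-0.051, 0, 0, 0],
    [-0.051, 0, 0, 0],
    [-0.051, 0, 0, 0],
    [-0.051, 0, 0, 0],
    [-0.051, 0, 0, 0],
    [-0.051, 0, 0, 0],
    [-0.051, 0, 0, 0],
    [-0.051, 0, 0, 0],
    [0, 0, 0, 0],
    [0, 0, 0, 0]
  ]
}}

```text
t: 5.4
ee_pos: [0.5454, -0.3597, 0.2523]
tcp_rot: [-2.137, -2.302, -0.0]
force: [0.9, 0.5, 0.7]
finger_gap: 0.0599
```

```bash
cat >> h.py <<'E'
from scipy.spatial.transform import Rotation as Ro
def st():
    s=sensors.observe(); R=Ro.from_rotvec(s["tcp_rot"]).as_matrix()
    print("t %.2f"%s["t"],"pos",np.round(s["ee_pos"],4),"yaw %.2f"%np.degrees(np.arctan2(R[1,1],R[0,1])),"tilt",R[:2,2].round(4),"F",np.round(s["force"],2),"T",np.round(s["torque"],3),"gap %.4f"%s["finger_gap"])
    return s,R
def to(X):
    s,R=st(); print("tool d",(R.T@(np.array(X)-s["ee_pos"])).round(4))
E
python3 -c "
from h import *
to([.542,-.3645,.107]);print(sensors.observe()['joint_pos'])"
```

```text
t 5.40 pos [ 0.5454 -0.3597  0.2523] yaw 4.25 tilt [-0.0002  0.0006] F [0.88 0.54 0.66] T [-0.077  0.04  -0.034] gap 0.0599
tool d [-0.0046 -0.0037  0.1453]
[-0.01070304  0.45342753  0.74845698  1.36584637 -0.30572241  1.43963574
  0.80047431]
```

Request:
{"fn": "send_rows", "kwargs": {
  "moves": [
    [-0.0046, -0.0037, 0.02, 0],
    [0, 0, 0.025, 0],
    [0, 0, 0.025, 0],
    [0, 0, 0.025, 0],
    [0, 0, 0.025, 0],
    [0, 0, 0.025, 0],
    [0, 0, 0, 0],
    [0, 0, 0, 0]
  ]
}}

```text
t: 6.4
ee_pos: [0.5428, -0.3644, 0.1088]
tcp_rot: [2.135, 2.303, 0.001]
force: [-0.2, -0.5, 0.9]
finger_gap: 0.0601
```

```bash
python3 - <<'E'
from h import *
to([.542,-.3645,.107])
T=optics.capture("top");S=optics.capture("scene")
a=cv2.resize(T[165:265,400:533],(399,300),interpolation=2);b=cv2.resize(S[240:340,80:213],(399,300),interpolation=2)
cv2.imwrite("pics/g1.png",np.hstack([a,b])[:,:,::-1])
E
```

```text
t 6.40 pos [ 0.5428 -0.3644  0.1088] yaw 4.32 tilt [ 0.0015 -0.0002] F [-0.16 -0.5   0.9 ] T [-0.096  0.016  0.023] gap 0.0601
tool d [-0.     -0.0008  0.0018]
```

View pics/g1.png

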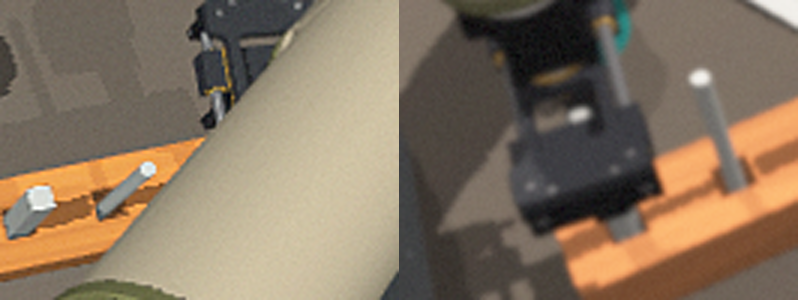

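The scene crop shows the pin's top at (580,112) between the open fingers and the thin bar clear of them. Closing the jaws.

Request:
{"fn": "send_rows", "kwargs": {
  "moves": [
    [0, -0.0005, 0.0015, 0],
    [0, 0, 0, 0],
    [0, 0, 0, 0],
    [0, 0, 0, 0],
    [0, 0, 0, 0],
    [0, 0, 0, 0],
    [0, 0, 0, 0],
    [0, 0, 0, 0]
  ],
  "fingers": 0.0,
  "force": 60
}}

```text
t: 7.5
ee_pos: [0.5413, -0.3651, 0.106]
tcp_rot: [-2.138, -2.302, 0.0]
force: [-0.1, 0.1, 1.0]
finger_gap: 0.0188
```

```bash
python3 -c "
from h import *
st()"
```

```text
t 7.50 pos [ 0.5413 -0.3651  0.106 ] yaw 4.23 tilt [-0.0001  0.0001] F [-0.07  0.07  0.97] T [-0.033  0.314 -0.012] gap 0.0188
```

Request:
{"fn": "send_rows", "kwargs": {
  "moves": [
    [0, 0, -0.01, 0],
    [0, 0, -0.02, 0],
    [0, 0, -0.03, 0],
    [0, 0, -0.03, 0],
    [0, 0, -0.03, 0],
    [0, 0, -0.03, 0],
    [0, 0, -0.02, 0],
    [0, 0, -0.015, 0],
    [0, 0, 0, 0],
    [0, 0, 0, 0]
  ]
}}

```text
t: 8.75
ee_pos: [0.5412, -0.3648, 0.2902]
tcp_rot: [-2.137, -2.301, 0.0]
force: [0.4, -0.2, -4.2]
finger_gap: 0.0191
```

```bash
python3 - <<'E'
from h import *
to([.5365,-.04,.29])
T=optics.capture("top");S=optics.capture("scene")
a=cv2.resize(T[165:265,400:533],(399,300),interpolation=2);b=cv2.resize(S[200:350,50:250],(400,300),interpolation=2)
cv2.imwrite("pics/g2.png",np.hstack([a,b])[:,:,::-1])
E
```

```text
t 8.75 pos [ 0.5412 -0.3648  0.2902] yaw 4.24 tilt [-0.001   0.0007] F [ 0.42 -0.24 -4.23] T [-0.017  0.061  0.001] gap 0.0191
tool d [0.3243 0.0194 0.0004]
```

View pics/g2.png

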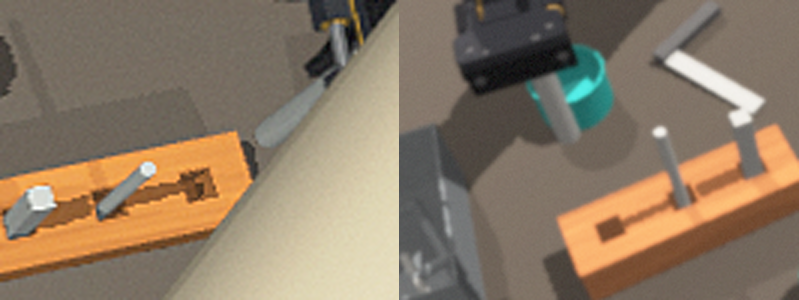

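The pin is out, held upright, and the sensed weight is about 4 N. The other two bars stand undisturbed. Now over to the tin.

Request:
{"fn": "send_rows", "kwargs": {
  "moves": [
    [0.02, 0.0012, 0, 0],
    [0.04, 0.0024, 0, 0],
    [0.045, 0.0027, 0, 0],
    [0.045, 0.0027, 0, 0],
    [0.045, 0.0027, 0, 0],
    [0.045, 0.0027, 0, 0],
    [0.045, 0.0027, 0, 0],
    [0.025, 0.0015, 0, 0],
    [0.0143, 0.0008, 0, 0],
    [0, 0, 0, 0],
    [0, 0, 0, 0]
  ]
}}

```text
t: 10.22
ee_pos: [0.5367, -0.0419, 0.291]
tcp_rot: [2.14, 2.3, -0.001]
force: [-0.5, -1.3, -3.8]
finger_gap: 0.019
```

```bash
python3 - <<'E'
from h import *
to([.5365,-.04,.19])
T=optics.capture("top");S=optics.capture("scene")
a=cv2.resize(T[165:315,250:450],(400,300),interpolation=2);b=cv2.resize(S[180:330,220:420],(400,300),interpolation=2)
cv2.imwrite("pics/g3.png",np.hstack([a,b])[:,:,::-1])
for n in("top","scene"):
  for th in ("pin_foot","pin_mid","tin_mouth"): print(n,th,[(np.round(d["location"],4).tolist(),round(d["conf"],2)) for d in optics.pinpoint(th,n)])
E
```

```text
t 10.22 pos [ 0.5367 -0.0419  0.291 ] yaw 4.12 tilt [-0.0001 -0.0005] F [-0.49 -1.33 -3.77] T [-0.135 -0.022 -0.023] gap 0.0190
tool d [ 0.0019 -0.      0.101 ]
top pin_foot []
top pin_mid []
top tin_mouth [([0.3296, -0.3856, 0.0525], 0.72)]
scene pin_foot [([0.5373, -0.0407, 0.1974], 0.64)]
scene pin_mid [([0.5362, -0.0411, 0.2765], 0.65)]
scene tin_mouth [([0.5597, 0.0909, 0.0546], 0.83), ([0.3296, -0.3839, 0.048], 0.71), ([0.6625, -0.1596, 0.0497], 0.58)]
```

View pics/g3.png

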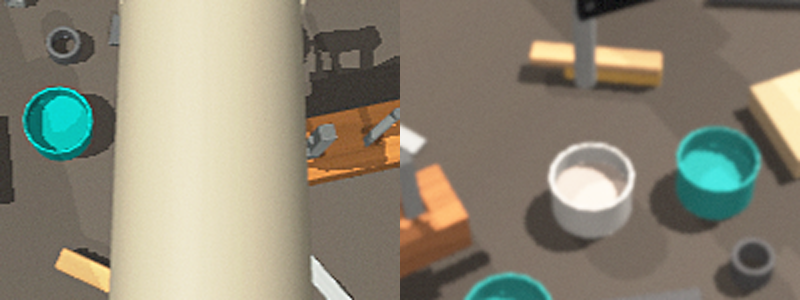

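The pin hangs upright with its foot at about (0.537, -0.041), over the white tin. I lower it until the foot is at about z = 0.013, which is below the flux surface (0.025) and above the tin's floor (0.003).

Request:
{"fn": "send_rows", "kwargs": {
  "moves": [
    [0.001, 0, 0.015, 0],
    [0, 0, 0.03, 0],
    [0, 0, 0.03, 0],
    [0, 0, 0.03, 0],
    [0, 0, 0.03, 0],
    [0, 0, 0.025, 0],
    [0, 0, 0.015, 0],
    [0, 0, 0.005, 0],
    [0, 0, 0, 0],
    [0, 0, 0, 0],
    [0, 0, 0, 0]
  ]
}}

```text
t: 12.0
ee_pos: [0.5371, -0.0392, 0.1117]
tcp_rot: [2.137, 2.302, 0.002]
force: [-0.7, 0.0, -4.1]
finger_gap: 0.019
```

```bash
python3 - <<'E'
from h import *
st()
S=optics.capture("scene")
b=cv2.resize(S[180:330,220:420],(800,600),interpolation=2)
cv2.imwrite("pics/g4.png",b[:,:,::-1])
E
```

```text
t 12.00 pos [ 0.5371 -0.0392  0.1117] yaw 4.24 tilt [0.0011 0.0003] F [-0.65  0.   -4.09] T [-0.071  0.079 -0.001] gap 0.0190
```

View pics/g4.png

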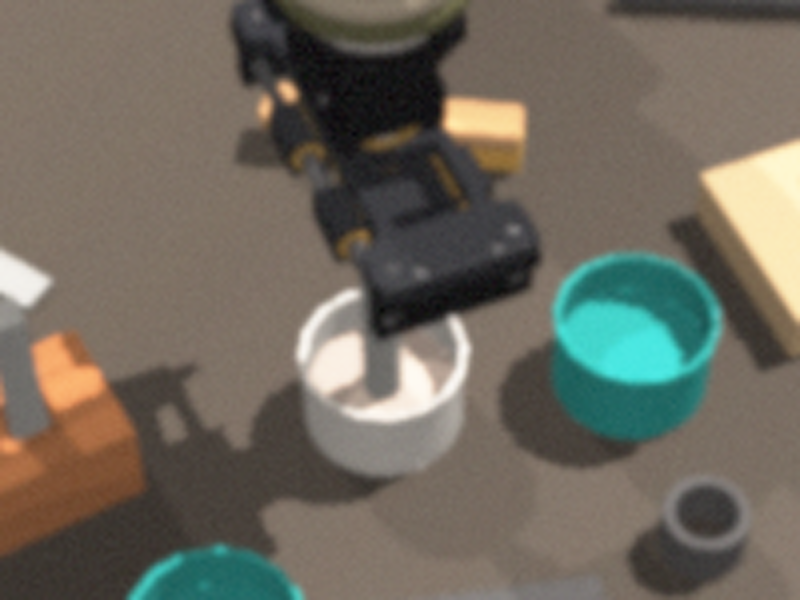

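The pin's end stands in the flux, in the middle of the tin at (383,385). I dip 3 mm more, lift, and carry it to a point 35 mm in front of the seat.

Request:
{"fn": "send_rows", "kwargs": {
  "moves": [
    [0, 0, 0.003, 0],
    [0, 0, 0, 0],
    [0, 0, 0, 0],
    [0, 0, -0.013, 0],
    [0, 0, -0.03, 0],
    [0, 0, -0.04, 0],
    [0, 0, -0.04, 0],
    [0, 0, -0.03, 0],
    [0, 0, -0.01, 0],
    [0, 0, 0, 0]
  ]
}}

```text
t: 13.3
ee_pos: [0.5367, -0.0393, 0.2711]
tcp_rot: [2.138, 2.302, 0.001]
force: [-0.6, -0.1, -4.2]
finger_gap: 0.019
```

Request:
{"fn": "send_rows", "kwargs": {
  "moves": [
    [0.02, -0.0007, 0, 0],
    [0.04, -0.0014, 0, 0],
    [0.045, -0.0016, 0, 0],
    [0.045, -0.0016, 0, 0],
    [0.045, -0.0016, 0, 0],
    [0.045, -0.0016, 0, 0],
    [0.045, -0.0016, 0, 0],
    [0.028, -0.0009, 0, 0],
    [0.014, -0.0005, 0, 0],
    [0, 0, 0, 0],
    [0, 0, 0, 0]
  ]
}}

```text
t: 14.68
ee_pos: [0.5016, 0.2842, 0.2709]
tcp_rot: [2.14, 2.299, -0.001]
force: [0.1, -0.6, -3.6]
finger_gap: 0.019
```

```bash
python3 - <<'E'
from h import *
to([.5016,.2864,.148])
T=optics.capture("top");S=optics.capture("scene")
a=cv2.resize(T[165:315,120:320],(400,300),interpolation=2);b=cv2.resize(S[130:280,350:550],(400,300),interpolation=2)
cv2.imwrite("pics/g5.png",np.hstack([a,b])[:,:,::-1])
for n in("top","scene"):
  for th in ("pin_foot","pin_mid","seat"): print(n,th,[(np.round(d["location"],4).tolist(),round(d["conf"],2)) for d in optics.pinpoint(th,n)])
E
```

```text
t 14.68 pos [0.5016 0.2842 0.2709] yaw 4.12 tilt [-0.     -0.0008] F [ 0.15 -0.63 -3.61] T [-0.078 -0.013  0.015] gap 0.0190
tool d [0.0023 0.0002 0.1229]
top pin_foot [([0.5016, 0.2827, 0.1745], 0.59)]
top pin_mid [([0.5022, 0.2879, 0.2522], 0.65), ([0.5353, -0.2928, 0.0093], 0.55)]
top seat [([0.5396, 0.2871, 0.0366], 0.57)]
scene pin_foot [([0.4999, 0.286, 0.174], 0.59)]
scene pin_mid [([0.5012, 0.2847, 0.2561], 0.67)]
scene seat [([0.536, 0.2955, 0.0396], 0.74), ([0.5147, -0.2197, 0.0143], 0.28)]
```

View pics/g5.png

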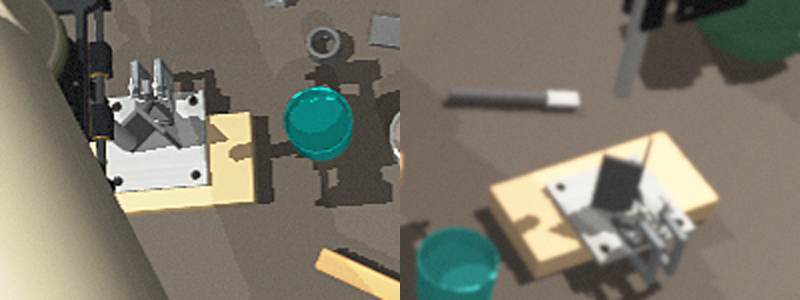

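Request:
{"fn": "send_rows", "kwargs": {
  "moves": [
    [0.0022, 0, 0.02, 0],
    [0, 0, 0.03, 0],
    [0, 0, 0.03, 0],
    [0, 0, 0.025, 0],
    [0, 0, 0.015, 0],
    [0, 0, 0.005, 0],
    [0, 0, 0, 0],
    [0, 0, 0, 0],
    [0, 0, 0, 0]
  ]
}}

```text
t: 16.2
ee_pos: [0.5012, 0.2885, 0.1467]
tcp_rot: [2.138, 2.302, 0.002]
force: [0.2, -0.8, -4.2]
finger_gap: 0.0191
```

```bash
python3 - <<'E'
from h import *
to([.5016,.2864,.138])
T=optics.capture("top");S=optics.capture("scene")
a=cv2.resize(T[165:285,130:290],(400,300),interpolation=2);b=cv2.resize(S[150:270,380:540],(400,300),interpolation=2)
cv2.imwrite("pics/g6.png",np.hstack([a,b])[:,:,::-1])
for n in("top","scene"):
  for th in ("pin_foot","pin_mid"): print(n,th,[(np.round(d["location"],4).tolist(),round(d["conf"],2)) for d in optics.pinpoint(th,n)])
E
```

```text
t 16.20 pos [0.5012 0.2885 0.1467] yaw 4.25 tilt [0.0008 0.0008] F [ 0.24 -0.76 -4.23] T [-0.059  0.056  0.041] gap 0.0191
tool d [-0.0021  0.0003  0.0087]
top pin_foot [([0.5004, 0.2857, 0.0473], 0.38)]
top pin_mid [([0.5048, 0.2898, 0.1264], 0.48)]
scene pin_foot [([0.502, 0.29, 0.052], 0.78), ([0.5336, -0.2937, -0.0022], 0.66)]
scene pin_mid [([0.5, 0.291, 0.131], 0.7)]
```

View pics/g6.png

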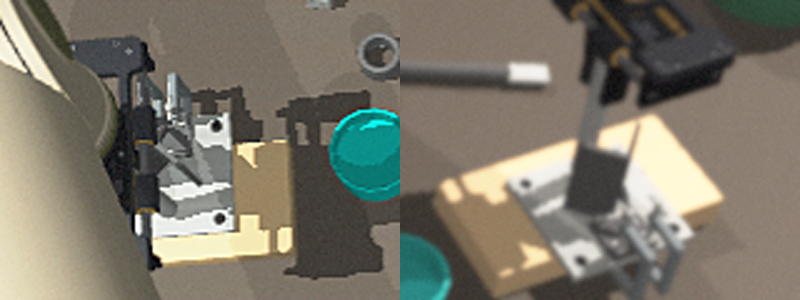

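Request:
{"fn": "send_rows", "kwargs": {
  "moves": [
    [0, 0, 0.003, 0],
    [0, 0, 0.003, 0],
    [0, 0, 0, 0],
    [0, 0, 0, 0]
  ]
}}

```text
t: 17.0
ee_pos: [0.5009, 0.2882, 0.14]
tcp_rot: [-2.138, -2.302, -0.0]
force: [-0.3, -0.6, -4.3]
finger_gap: 0.019
```

```bash
cat >> h.py <<'E'
def avg(n=6):
    P=[];F=[];M=[]
    for i in range(n):
        optics.capture("scene"); s=sensors.observe(); P.append(s["ee_pos"]);F.append(s["force"]);M.append(s["torque"])
    print("t %.2f"%s["t"],"pos",np.mean(P,0).round(4),"+-",np.std(P,0).round(4),"F",np.mean(F,0).round(2),"+-",np.std(F,0).round(2),"T",np.mean(M,0).round(3),"gap",s["finger_gap"])
    F=np.mean(F,0);c,sn=np.cos(.0733),np.sin(.0733);print("F plate x,y: %.2f %.2f"%(c*F[0]+sn*F[1],-sn*F[0]+c*F[1]))
E
python3 -c "
from h import *
avg(10)"
```

```text
t 17.50 pos [0.5009 0.2882 0.1401] +- [0. 0. 0.] F [ 0.11 -0.05 -3.78] +- [0.28 0.31 0.47] T [-0.086  0.024 -0.005] gap 0.0190646387485403
F plate x,y: 0.10 -0.06
```

Request:
{"fn": "send_rows", "kwargs": {
  "moves": [
    [-0.0015, 0, 0.001, 0],
    [0, 0, 0.001, 0],
    [0, 0, 0, 0]
  ]
}}

```text
t: 17.88
ee_pos: [0.5009, 0.2867, 0.1379]
tcp_rot: [-2.138, -2.302, 0.0]
force: [-0.9, 0.3, -3.0]
finger_gap: 0.0192
```

```bash
python3 -c "
from h import *
avg(6)"
```

```text
t 18.18 pos [0.501  0.2868 0.1381] +- [0. 0. 0.] F [ 0.08  0.3  -4.1 ] +- [0.51 0.38 0.63] T [-0.085  0.04   0.   ] gap 0.018872762978919017
F plate x,y: 0.10 0.29
```

Request:
{"fn": "send_rows", "kwargs": {
  "moves": [
    [0, 0, 0.0007, 0],
    [0, 0, 0, 0]
  ]
}}

```text
t: 18.42
ee_pos: [0.5009, 0.2867, 0.1373]
tcp_rot: [-2.138, -2.302, 0.0]
force: [-0.0, 0.3, -4.5]
finger_gap: 0.0192
```

Request:
{"fn": "send_rows", "kwargs": {
  "moves": [
    [0, 0, 0.0005, 0],
    [0, 0, 0, 0]
  ]
}}

```text
t: 18.68
ee_pos: [0.501, 0.2867, 0.1368]
tcp_rot: [-2.138, -2.302, -0.0]
force: [0.6, 0.1, -4.3]
finger_gap: 0.0189
```

```bash
python3 -c "
from h import *
avg(6)"
```

```text
t 18.98 pos [0.501  0.2867 0.1369] +- [0. 0. 0.] F [-0.12 -0.15 -3.75] +- [0.62 0.28 0.18] T [-0.072  0.049 -0.008] gap 0.01920294091852499
F plate x,y: -0.13 -0.14
```

Request:
{"fn": "send_rows", "kwargs": {
  "moves": [
    [0, 0, 0.0005, 0],
    [0, 0, 0, 0]
  ]
}}

```text
t: 19.23
ee_pos: [0.501, 0.2867, 0.1363]
tcp_rot: [-2.138, -2.302, -0.0]
force: [0.4, -0.2, -4.3]
finger_gap: 0.019
```

Request:
{"fn": "send_rows", "kwargs": {
  "moves": [
    [0, 0, 0.0005, 0],
    [0, 0, 0, 0]
  ]
}}

```text
t: 19.48
ee_pos: [0.501, 0.2868, 0.136]
tcp_rot: [-2.138, -2.302, -0.0]
force: [-1.0, -1.4, -2.5]
finger_gap: 0.0194
```

Request:
{"fn": "send_rows", "kwargs": {
  "moves": [
    [0, 0, 0.0004, 0],
    [0, 0, 0, 0]
  ]
}}

```text
t: 19.73
ee_pos: [0.5011, 0.2869, 0.1359]
tcp_rot: [-2.138, -2.302, -0.001]
force: [-2.1, -0.9, 3.6]
finger_gap: 0.0189
```

The foot meets the plate at TCP z = 0.136, stiffness roughly 15 N/mm. I raise it about 1.3 mm and approach the corner slowly.

Request:
{"fn": "send_rows", "kwargs": {
  "moves": [
    [0, 0, -0.0013, 0],
    [0, 0.003, 0, 0],
    [0, 0.005, 0, 0],
    [0, 0.005, 0, 0],
    [0, 0.005, 0, 0],
    [0, 0.005, 0, 0],
    [0, 0.003, 0, 0],
    [0, 0.001, 0, 0],
    [0, 0, 0, 0],
    [0, 0, 0, 0]
  ]
}}

```text
t: 20.98
ee_pos: [0.5278, 0.2888, 0.1368]
tcp_rot: [-2.137, -2.302, -0.0]
force: [0.9, 0.1, -4.2]
finger_gap: 0.0189
```

```bash
python3 - <<'E'
from h import *
avg(6); to([.5365,.289,.1365])
T=optics.capture("top");S=optics.capture("scene")
a=cv2.resize(T[165:285,130:290],(400,300),interpolation=2);b=cv2.resize(S[170:260,400:520],(400,300),interpolation=2)
cv2.imwrite("pics/g7.png",np.hstack([a,b])[:,:,::-1])
E
```

```text
t 21.27 pos [0.5278 0.2888 0.1368] +- [0. 0. 0.] F [ 0.14  0.07 -3.86] +- [0.49 0.2  0.44] T [-0.078  0.036  0.008] gap 0.019173012464182605
F plate x,y: 0.14 0.06
t 21.27 pos [0.5279 0.2888 0.1368] yaw 4.25 tilt [0.     0.0001] F [ 0.4   0.28 -3.06] T [-0.045  0.04  -0.059] gap 0.0192
tool d [-0.0004  0.0086  0.0003]
```

View pics/g7.png

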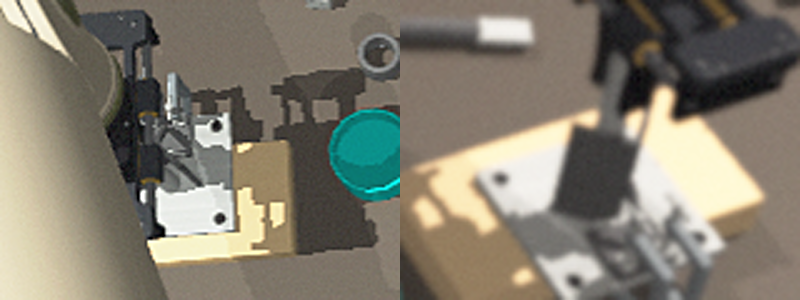

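Request:
{"fn": "send_rows", "kwargs": {
  "moves": [
    [0, 0.0005, 0, 0],
    [0, 0.0005, 0, 0],
    [0, 0.0005, 0, 0],
    [0, 0.0005, 0, 0],
    [0, 0.0005, 0, 0],
    [0, 0.0005, 0, 0],
    [0, 0.0005, 0, 0],
    [0, 0.0005, 0, 0]
  ]
}}

```text
t: 22.38
ee_pos: [0.5319, 0.2891, 0.1368]
tcp_rot: [-2.138, -2.302, -0.0]
force: [0.6, 0.0, -3.8]
finger_gap: 0.019
```

Request:
{"fn": "send_rows", "kwargs": {
  "moves": [
    [0, 0.0005, 0, 0],
    [0, 0.0005, 0, 0],
    [0, 0.0005, 0, 0]
  ]
}}

```text
t: 22.75
ee_pos: [0.5334, 0.2891, 0.1367]
tcp_rot: [-2.138, -2.302, -0.0]
force: [0.2, 0.7, -4.1]
finger_gap: 0.0191
```

Request:
{"fn": "send_rows", "kwargs": {
  "moves": [
    [0, 0.0005, 0, 0],
    [0, 0.0005, 0, 0]
  ]
}}

```text
t: 23.0
ee_pos: [0.5344, 0.2892, 0.1368]
tcp_rot: [-2.138, -2.302, -0.0]
force: [0.1, -0.0, -4.4]
finger_gap: 0.019
```

Request:
{"fn": "send_rows", "kwargs": {
  "moves": [
    [0, 0.0005, 0, 0],
    [0, 0.0005, 0, 0]
  ]
}}

```text
t: 23.25
ee_pos: [0.5354, 0.2893, 0.1367]
tcp_rot: [-2.138, -2.302, -0.0]
force: [-0.3, -0.0, -3.5]
finger_gap: 0.0185
```

Request:
{"fn": "send_rows", "kwargs": {
  "moves": [
    [0, 0.0005, 0, 0],
    [0, 0, 0, 0]
  ]
}}

```text
t: 23.5
ee_pos: [0.5358, 0.2894, 0.1367]
tcp_rot: [-2.138, -2.302, 0.0]
force: [-0.5, -0.4, -3.2]
finger_gap: 0.019
```

Request:
{"fn": "send_rows", "kwargs": {
  "moves": [
    [0, 0.0005, 0, 0],
    [0, 0, 0, 0]
  ]
}}

```text
t: 23.75
ee_pos: [0.5361, 0.2895, 0.1367]
tcp_rot: [-2.137, -2.302, 0.0]
force: [-2.2, 0.1, -4.0]
finger_gap: 0.0192
```

Request:
{"fn": "send_rows", "kwargs": {
  "moves": [
    [0, 0.0005, 0, 0],
    [0, 0, 0, 0]
  ]
}}

```text
t: 24.0
ee_pos: [0.5363, 0.2897, 0.1366]
tcp_rot: [-2.137, -2.302, 0.001]
force: [-4.6, 1.5, -3.6]
finger_gap: 0.019
```

```bash
python3 -c "
from h import *
avg(8)"
```

```text
t 24.40 pos [0.5364 0.2897 0.1366] +- [0. 0. 0.] F [-5.01  1.73 -3.59] +- [0.61 0.71 0.49] T [ 0.361  1.336 -0.039] gap 0.018905155843847506
F plate x,y: -4.87 2.09
```

Gentle contact: -4.9 N along plate x and +2.1 N along y, so the -y leg bears more. I shift +y a little and lower the foot to the plate.

Request:
{"fn": "send_rows", "kwargs": {
  "moves": [
    [0.0005, 0, 0, 0],
    [0, 0, 0, 0],
    [0, 0, 0, 0]
  ]
}}

```text
t: 24.78
ee_pos: [0.5367, 0.29, 0.1366]
tcp_rot: [-2.137, -2.302, 0.0]
force: [-3.9, 2.4, -3.6]
finger_gap: 0.0188
```

```bash
python3 -c "
from h import *
avg(6)"
```

```text
t 25.07 pos [0.5367 0.29   0.1366] +- [0. 0. 0.] F [-4.68  2.13 -4.57] +- [0.46 0.54 0.4 ] T [ 0.42   1.298 -0.028] gap 0.019248431955991872
F plate x,y: -4.51 2.47
```

Request:
{"fn": "send_rows", "kwargs": {
  "moves": [
    [0, 0, 0.0004, 0],
    [0, 0, 0.0003, 0],
    [0, 0, 0, 0]
  ]
}}

```text
t: 25.45
ee_pos: [0.5369, 0.2903, 0.1364]
tcp_rot: [-2.137, -2.302, -0.001]
force: [-4.9, 2.4, -2.2]
finger_gap: 0.0191
```

```bash
python3 -c "
from h import *
avg(6)"
```

```text
t 25.75 pos [0.5369 0.2902 0.1363] +- [0. 0. 0.] F [-4.9   1.75 -2.64] +- [0.33 0.21 0.65] T [ 0.489  1.321 -0.021] gap 0.01866777049653861
F plate x,y: -4.76 2.10
```

Request:
{"fn": "send_rows", "kwargs": {
  "moves": [
    [0.0005, 0, 0, 0],
    [0.0005, 0, 0, 0],
    [0, 0, 0, 0]
  ]
}}

```text
t: 26.12
ee_pos: [0.537, 0.2905, 0.1362]
tcp_rot: [2.138, 2.301, -0.0]
force: [-5.1, 0.0, 0.8]
finger_gap: 0.019
```

```bash
python3 -c "
from h import *
avg(5)"
```

```text
t 26.38 pos [0.5369 0.2905 0.1362] +- [0. 0. 0.] F [-4.6  -1.32 -0.37] +- [0.5 0.5 0.4] T [-0.358  1.369 -0.003] gap 0.019028951126734323
F plate x,y: -4.69 -0.98
```

Request:
{"fn": "send_rows", "kwargs": {
  "moves": [
    [0.0005, 0, 0, 0],
    [0, 0.0003, 0, 0],
    [0, 0, 0, 0]
  ]
}}

```text
t: 26.75
ee_pos: [0.537, 0.2906, 0.136]
tcp_rot: [2.138, 2.301, -0.002]
force: [-4.4, -2.7, 0.7]
finger_gap: 0.0186
```

```bash
python3 -c "
from h import *
avg(5)"
```

```text
t 27.00 pos [0.537  0.2907 0.136 ] +- [0. 0. 0.] F [-5.88 -3.13  0.72] +- [0.2  0.5  0.38] T [-0.874  1.53   0.014] gap 0.018859046055914343
F plate x,y: -6.09 -2.69
```

Request:
{"fn": "send_rows", "kwargs": {
  "moves": [
    [-0.0004, 0.0003, 0, 0],
    [-0.0003, 0.0003, -0.0001, 0],
    [0, 0, 0, 0]
  ]
}}

```text
t: 27.38
ee_pos: [0.5371, 0.2905, 0.136]
tcp_rot: [-2.137, -2.302, 0.002]
force: [-6.6, -2.6, 0.1]
finger_gap: 0.019
```

```bash
python3 -c "
from h import *
avg(6)"
```

```text
t 27.68 pos [0.5371 0.2906 0.136 ] +- [0. 0. 0.] F [-7.26 -1.46  0.64] +- [0.28 0.55 0.39] T [-0.56   1.966  0.006] gap 0.019166498888342046
F plate x,y: -7.35 -0.92
```

Request:
{"fn": "send_rows", "kwargs": {
  "moves": [
    [-0.0003, 0.0003, 0, 0],
    [0, 0.0003, 0, 0],
    [0, 0, 0, 0],
    [0, 0, 0, 0]
  ]
}}

```text
t: 28.18
ee_pos: [0.5372, 0.2905, 0.136]
tcp_rot: [-2.136, -2.301, 0.003]
force: [-10.1, -2.5, 1.7]
finger_gap: 0.0187
```

```bash
python3 -c "
from h import *
avg(6)"
```

```text
t 28.48 pos [0.5371 0.2906 0.136 ] +- [0. 0. 0.] F [-9.93 -1.92  2.12] +- [0.35 0.54 0.5 ] T [-0.563  2.494  0.013] gap 0.019177726902856844
F plate x,y: -10.05 -1.18
```

Request:
{"fn": "send_rows", "kwargs": {
  "moves": [
    [-0.0003, 0, -0.0002, 0],
    [0, 0, 0, 0],
    [0, 0, 0, 0],
    [0, 0, 0, 0]
  ]
}}

```text
t: 28.98
ee_pos: [0.5371, 0.2905, 0.136]
tcp_rot: [-2.136, -2.302, 0.003]
force: [-9.3, 0.0, 0.5]
finger_gap: 0.0191
```

```bash
python3 - <<'E'
from h import *
avg(6);st()
T=optics.capture("top");S=optics.capture("scene")
for n in("top","scene"):
  for th in ("pin_foot","pin_mid"): print(n,th,[(np.round(d["location"],4).tolist(),round(d["conf"],2)) for d in optics.pinpoint(th,n)])
s=sensors.observe(); p=np.array(s["ee_pos"])[:2]
L=[p+.01*np.array([np.cos(a),np.sin(a)]) for a in (np.radians(70),np.radians(250))]
polys=[(np.array([[*q,.04],[*q,.19]]),(255,0,0)) for q in L]+[(circ(p,.01,.19),(255,0,0)),(circ(p,.01,.12),(0,200,0))]
a=overlay(T,polys,"top",130,165,100,100,4)
b=overlay(S,polys,"scene",430,170,80,80,5)
W=np.zeros((400,800,3),np.uint8);W[:,:400]=a;W[:,400:]=b
cv2.imwrite("pics/g8.png",W[:,:,::-1])
cv2.imwrite("pics/g8s.png",cv2.resize(S[150:300,230:550],(800,375),interpolation=2)[:,:,::-1])
E
```

```text
t 29.27 pos [0.5372 0.2905 0.136 ] +- [0. 0. 0.] F [-8.83 -1.    0.45] +- [0.65 0.33 0.53] T [-0.29   2.317  0.01 ] gap 0.019182448365123596
F plate x,y: -8.88 -0.35
t 29.27 pos [0.5372 0.2905 0.136 ] yaw 4.28 tilt [-0.0023 -0.0002] F [-8.17 -1.13  0.51] T [-0.27   2.307 -0.011] gap 0.0192
top pin_foot [([0.5372, 0.2857, 0.0383], 0.41)]
top pin_mid [([0.5397, 0.2913, 0.1147], 0.64)]
scene pin_foot [([0.5395, -0.0405, -0.002], 0.73)]
scene pin_mid [([0.536, 0.2915, 0.1203], 0.41)]
```

View pics/g8.png

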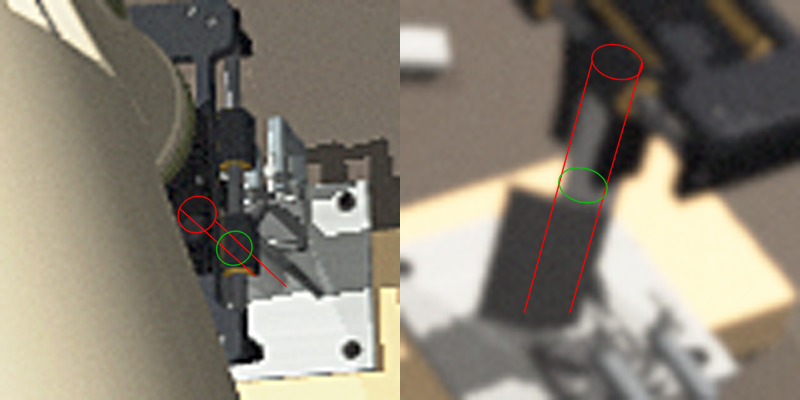

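View pics/g8s.png

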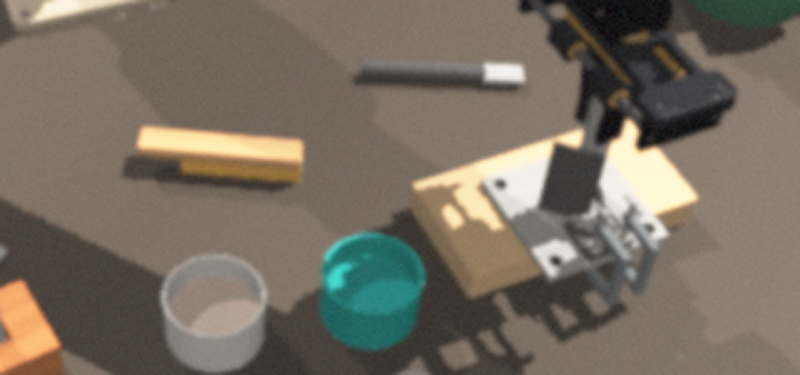

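The pin stands upright in the corner, with the overlay edges parallel to the bar. The torque-to-force ratio shows contact beginning low and spreading upward, so the foot is home in the corner. The tin and bars have not moved. I trim the push to 10 N.

Request:
{"fn": "send_rows", "kwargs": {
  "moves": [
    [-0.0001, 0.0003, 0, 0],
    [0, 0, 0, 0],
    [0, 0, 0, 0],
    [0, 0, 0, 0]
  ]
}}

```text
t: 30.08
ee_pos: [0.5372, 0.2905, 0.136]
tcp_rot: [-2.135, -2.302, 0.003]
force: [-10.3, -0.6, 1.6]
finger_gap: 0.0188
```

```bash
python3 - <<'E'
from h import *
avg(20);st()
for n in ("scene","top"):
  optics.capture(n)
  for th in ("square_bar","thin_bar","tin","pin_mid"): print(n,th,[(np.round(d["location"],4).tolist(),round(d["conf"],2)) for d in optics.pinpoint(th,n)])
E
```

```text
t 31.07 pos [0.5372 0.2905 0.136 ] +- [0. 0. 0.] F [-10.11  -0.75   1.12] +- [0.55 0.45 0.56] T [-0.311  2.619  0.003] gap 0.01932911838105387
F plate x,y: -10.14 -0.01
t 31.07 pos [0.5372 0.2905 0.136 ] yaw 4.29 tilt [-0.0028 -0.0001] F [-10.14  -0.76   0.38] T [-0.323  2.643  0.031] gap 0.0193
scene square_bar [([0.5127, -0.2218, 0.0118], 0.68)]
scene thin_bar [([0.5276, -0.29, 0.0089], 0.83)]
scene tin [([0.6616, -0.1649, 0.0002], 0.98), ([0.3322, -0.3909, 0.0022], 0.96), ([0.558, 0.093, -0.0018], 0.82), ([0.54, -0.0379, 0.0005], 0.62)]
scene pin_mid [([0.5336, -0.2922, 0.0009], 0.7), ([0.5347, 0.2908, 0.1184], 0.6)]
top square_bar [([0.5169, -0.2174, 0.01], 0.5)]
top thin_bar [([0.5329, -0.2901, 0.008], 0.56)]
top tin [([0.662, -0.1605, -0.0028], 0.94), ([0.5608, 0.0915, 0.0036], 0.9), ([0.3308, -0.3901, 0.002], 0.6), ([0.5366, -0.0409, 0.0016], 0.57)]
top pin_mid [([0.5404, 0.2929, 0.1165], 0.65)]
```

The push is steady at 10.1 N along plate x over 1 s, with nothing sideways. The pin is centred at z of about 0.117 (it should be 0.115), and everything else is where it was. Handing in.

```bash
python3 -c "
from plant import order
print(order.job_done())"
```

```text
the job is handed in; nothing more can be done
None
```

I took the thick pin out of the block and dipped its foot about 11–14 mm below the flux surface in the bare-metal tin. It now stands on the plate in the corner of the fence, and the arm was still gripping it (60 N) and pressing it in when I handed the job in at about 32 s of the 72 s allowed.

**Last checks**
- **Push:** it averaged 10.1 N into the corner over one second, with about 0 N sideways. The first touch on the fence was at about 1–2 N.
- **Standing:** the foot rests on the plate with about 5 N downward, including the pin's own weight. Its tilt, judged by eye from an overlay on the scene picture, is no more than about 1–2°.
- **Seating:** the torque readings suggest contact began low on the pin and spread upward, so the foot should be home in the corner. The fence hides the foot, so I could not see this directly.
- **Other things:** the tin and the two other bars are where they were, within the few millimetres the cameras can measure.

**Disagreements**
- In the last scene picture the network's first guess for the pin was a false one in the emptied block. Its second guess, and the top camera, put it at the seat.
- The pin came to rest at about (0.537, 0.2905), 1–2 mm from where I had measured the seat in the pictures. I took the contact forces as the better guide.

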